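# Show the medallion case to the viewing camera and lay it on the pad

## Task

Pick up the closed dark red case with the three bronze medallions and lift it to the viewing pose over the upward-looking camera: level, centred between the two brass pointers at their height, its long side in line with them; hold it still there for at least three seconds. Then set it down, without dropping it, flat in the middle of the green pad, lengthways along the pad, and let go. Keep the case right way up all the way, do not shift the pointers, and leave the watch, salt cellar and snuff tin where they are.

Things in the scene. Friction and masses are not known exactly. Their poses are not given: they have to be found in the camera images.
- case: flat closed viewing case, 124 x 50 x 24 mm (x long, y, z up), about 0.18 kg, loose on the marble ledge: opaque dark red rim with plain upright sides, clear top and bottom panes, three bronze medallions in a row inside. Grip it across the 50 mm width. Origin: centre of its underside
- case_centre (a point): centre of the case, 12 mm above its underside; axes as the case: x along its length, y across its width, z up
- station: fixed viewing station: grey base plate 260 x 90 x 14 mm (x long); in its middle a black camera with white ring light looking up, lens top 62 mm above the ledge; 112 mm from the middle at each end along x a dark post sleeve, 18 mm thick, 106 mm high, with a thin rod rising from it to a brass pointer that points inward; nothing higher than 6 mm over the pointers. Origin: underside centre; z up
- view_mark (a point): viewing mark: the empty point midway between the tips of the two brass pointers, straight over the lens, 130 to 190 mm above the ledge (the linked rods, held by friction, differ in height each time). x runs from one pointer to the other, z up. The tips are 158 mm apart: the case, lying along x, leaves about 17 mm at either end; nothing stands beside it along y or above
- watch: silver pocket watch lying flat, 48 mm across, 11 mm high, with a small bow; loose; to be left alone. Origin: centre of its underside
- cellar: cut-crystal salt cellar, round open bowl 56 mm across, 34 mm high; loose; to be left alone. Origin: centre of its underside
- snuff: round green enamel snuff tin, 58 mm across, 21 mm high; loose; to be left alone. Origin: centre of its underside
- pad: thin green baize pad with a brass edge, 144 x 76 x 4 mm (x long), fixed flat on the ledge. Origin: centre of its underside, on the ledge; x along its length, z up
Things that resemble listed ones, but are neither listed nor needed, are in the scene too. What is shaped like the case but blue or turquoise is not meant.

How it is judged:
By the outcome, as a careful person would: the job done as asked, in the order asked, and still so for the second after the job is handed in, with the robot touching nothing.
It also fails if it takes over 54 s, if anything falls off the work surface, if the arm or the gripper's body presses on something with over 40 N, if the wrist force passes 120 N, or if a joint passes its speed limit or range.

## Robot

A 7-joint arm with a two-finger parallel gripper is mounted at the origin on the work surface. World frame = base frame: x ahead of the robot, y to its left, z up, the work surface at z = 0. Lengths are in m, angles in rad, forces in N, time in s.
With the tool pointing down it reaches from about 0.35 to 0.775 m from the base axis. Payload 3.1 kg.
Tool frame: the origin (TCP) lies at the very end of the fingers, on their centre line; the grasp point (between the pads) lies 19 mm behind it; z points along the fingers, y is the line along which they close (so a half turn about z gives the same grasp; the last joint's range is limited). The gripper opens to 85 mm and grips with 20 to 120 N. Pads are 22 mm wide; open, the fingers measure 114 mm over their backs; the gripper's body (76 mm by 85 mm) begins 54 mm behind the grasp point. The pads swing forward as they close: fully open they stand 13 mm farther back than shut.
Start: joints at [1.112, 0.311, 0.014, 1.512, -0.004, 1.319, -0.027], TCP at [0.223, -0.503, 0.231] pointing down, gripper open.
Joint ranges: [-2.7, 2.7], [-0.3, 1.91], [-1.27, 1.3], [0.12, 2.57], [-1.44, 4.58], [0.2, 2.03], [-3.05, 3.05]. Speed limits (rad/s): [2.79, 2.79, 3.14, 3.14, 3.14, 3.14, 3.14].

## Interface

Orientations are given as a unit quaternion [w, x, y, z].
In Python, from station import env gives the robot as it stands.
- The arm moves only by the tool send_rows, never from a script. Its argument "steps" is a list of rows, each a list of 3 entries, a list of its own where there are three numbers: the opening, from 0 (shut) to 1 (fully open), then the shift along the world's x, y, z in cm, then the turn about the world's z in degrees. A call has 1 to 12 rows; each row is the pose to reach, as a shift and turn from the pose commanded when the call began; what a row does not reach only later rows make up. A row lasts 1/10 s, in which the tool goes at most 50 mm and 8.59 degrees, less where a joint would pass 70% of its speed; a pose out of reach is approached as far as the arm can. A call with a gripper value outside its range is refused whole. The fingers move at their own pace and stop on an object; "force" is the grip in N (left out, the last holds). Time passes only in rows, so rows that repeat a pose let the fingers close. It gives the time, the measured TCP pose, the force, the opening and the grip force at its end, in the units of the state.
- env.read_state(): the state, without advancing time (a new reading comes with each control period).
- env.capture(name): name is "scene" or "top" or "wrist"; returns the picture (420x560x3 uint8, red, green, blue); there is no depth.
- env.camera_model(name): a dict with "fx", "fy", "cx", "cy" (pixels), "camera_from_world" (4x4, takes a point from world to camera coordinates). Camera axes: x right, y down, z forward; pixel columns grow to the right and rows downward; lengths in m; the calibration is good to about 2 mm. The wrist camera is an equidistant fisheye: a pixel r from the principal point sees the ray r / f radians off the axis. A picture is of the moment at which its call begins: read the wrist's pose just before it. camera_model takes no time and is no camera call; for the wrist camera it gives the pose at the moment of the call.
- env.job_done(): hands the job in; it is judged then, once.
The state is a dict: "clock": time; "joint_pos": joint angles; "joint_velocities": joint speeds; "tau": joint torques, N m; "position": TCP position; "orientation": TCP orientation; "force": force on the tool from outside, world axes, zero at the start; "wrist_torque": the same for the moment, N m; "finger_gap": finger opening in m; "grasp_force": force on a finger pad.
Only numpy, scipy, OpenCV 4.12 (cv2) and the standard library are available. Lean on these libraries where they do the work, as an engineer would, in place of code of your own. Each camera call takes 0.05 s, during which the arm holds its last target. There are 200 camera calls.

## Working session

There is one attempt and no reset: what is moved stays moved. The work goes in short steps, Python scripts to look and compute and a tool call to move; the robot and the scene stay as the last step left them, time stands still between calls to the robot, and variables do not carry over. Pictures are saved under pics/ and viewed, at most 10 in all, crops included, and the job is handed in when it is done.

Besides the shell and the picture viewer there is one more tool, called after "Call:" as name(argument=value, ...), one argument or row to a line, values as JSON. send_rows: Moves the arm, as the interface text tells. Its arguments: {"type":"object","properties":{"steps":{"type":"array"},"force":{"type":"number"}},"required":["steps"]}

```bash
ls; mkdir -p pics; python3 - <<'E'
from station import env
import cv2
for n in("scene","top"):
    cv2.imwrite(f"pics/{n}0.png",cv2.cvtColor(env.capture(n),cv2.COLOR_RGB2BGR))
    m=env.camera_model(n);print(n,m)
s=env.read_state();print(s)
E
```

```text
pics
scene {'fx': 462.09149422226767, 'fy': 462.09149422226767, 'cx': 279.9677012669802, 'cy': 212.93665555785353, 'camera_from_world': array([[ 0.31587079,  0.94870915,  0.01328882, -0.23383869],
       [ 0.6298528 , -0.19919242, -0.75073819, -0.27862633],
       [-0.70958516,  0.24550626, -0.66046618,  1.43638206],
       [ 0.        ,  0.        ,  0.        ,  1.        ]])}
top {'fx': 386.77109843851775, 'fy': 386.77109843851775, 'cx': 280.026051637689, 'cy': 208.47813165786752, 'camera_from_world': array([[ 0.01850958, -0.99940723,  0.02902733,  0.02638046],
       [-0.98380523, -0.0233821 , -0.17770919,  0.60470305],
       [ 0.17828257, -0.02526792, -0.98365485,  0.83343851],
       [ 0.        ,  0.        ,  0.        ,  1.        ]])}
{'clock': 0.1, 'joint_pos': array([ 1.11231199,  0.31163814,  0.01402081,  1.51289817, -0.00439376,
        1.31922524, -0.02720356]), 'joint_velocities': array([ 0.00073904, -0.00273303, -0.00047622, -0.00407618, -0.00102831,
       -0.00018379,  0.00044483]), 'tau': array([ 8.06501484e-04, -3.80854869e+01,  1.46772140e-01, -2.31242949e+01,
        1.22904510e-02,  8.06021621e-03, -3.42659098e-05]), 'position': array([ 0.2223808 , -0.50231304,  0.23033335]), 'orientation': array([-1.03402337e-03,  9.78359292e-01,  2.06910494e-01, -2.71801890e-04]), 'force': array([ 0.07622668, -0.2460973 , -0.35033012]), 'wrist_torque': array([ 0.01868932,  0.07057238, -0.05737225]), 'grasp_force': 0.0, 'finger_gap': 0.08570184631021138}
```

View pics/scene0.png

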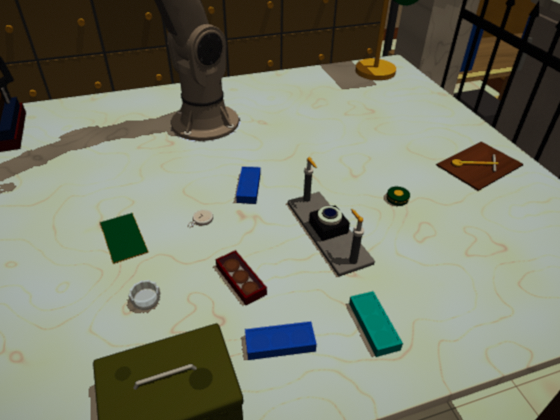

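View pics/top0.png

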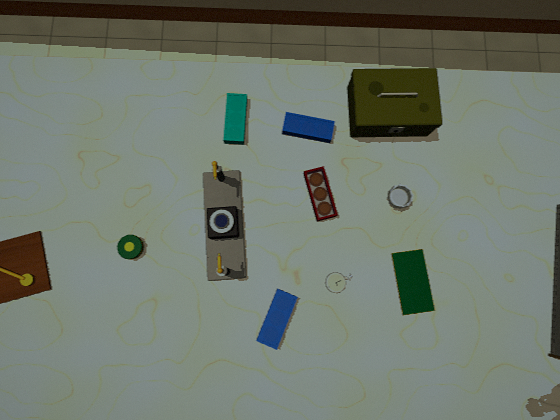

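Scene: the dark red case with three medallions is at top (321,194) / scene (241,277). Possible confusions are blue (308,127), blue (277,319), turquoise (235,118), all in top, plus a dark red object at the scene's left edge (10,125). The pad is at top (413,282), and the pointers are at about top (217,170) and (222,262), scene (311,162) and (357,215). I choose the one at (321,194) and check it in a close crop.

```bash
cat > h.py <<'E'
import numpy as np, cv2
from station import env
def pix(n,P,m=None):
    m=m or env.camera_model(n);c=m["camera_from_world"]@np.append(P,1)
    return np.array([m["fx"]*c[0]/c[2]+m["cx"],m["fy"]*c[1]/c[2]+m["cy"]])
def ray(n,uv):
    m=env.camera_model(n);T=m["camera_from_world"];R=T[:3,:3]
    d=np.array([(uv[0]-m["cx"])/m["fx"],(uv[1]-m["cy"])/m["fy"],1.])
    return -R.T@T[:3,3],R.T@d
def plane(n,uv,z):
    o,d=ray(n,uv);return o+d*(z-o[2])/d[2]
def tri(a,b):
    A=[];r=[]
    for n,uv in(("scene",a),("top",b)):
        o,d=ray(n,uv);d/=np.linalg.norm(d);M=np.eye(3)-np.outer(d,d);A.append(M);r.append(M@o)
    return np.linalg.lstsq(np.vstack(A),np.hstack(r),rcond=None)[0]
def rect(mask,n,z):
    k,l,st,c=cv2.connectedComponentsWithStats(mask.astype(np.uint8))
    i=1+np.argmax(st[1:,4]);ys,xs=np.where(l==i)
    P=np.array([plane(n,p,z)[:2] for p in zip(xs,ys)],np.float32)
    (c,s,a)=cv2.minAreaRect(P)
    b=cv2.boxPoints((c,s,a));e=b[1]-b[0];f=b[2]-b[1]
    L=e if np.hypot(*e)>np.hypot(*f) else f
    return c,s,np.degrees(np.arctan2(L[1],L[0]))%180
E
python3 - <<'E'
from h import *
s=cv2.imread("pics/scene0.png");t=cv2.imread("pics/top0.png")
f=lambda im,x,y,w,h,k:cv2.resize(im[y:y+h,x:x+w],None,fx=k,fy=k,interpolation=cv2.INTER_CUBIC)
a=np.hstack([f(t,295,155,50,75,4),f(t,200,150,50,75,4),f(t,200,225,50,75,4)])
b=np.hstack([f(s,290,145,50,75,4),f(s,335,200,50,75,4),f(s,215,245,50,75,4)])
cv2.imwrite("pics/c.png",np.vstack([a,b]))
hsv=cv2.cvtColor(t,cv2.COLOR_BGR2HSV);H,S,V=cv2.split(hsv)
m=np.zeros(H.shape,bool);m[155:230,295:345]=True
red=m&((H<12)|(H>165))&(S>120)&(V<140)
print("case",rect(red,"top",.022))
m=np.zeros(H.shape,bool);m[240:325,382:445]=True
print("pad",rect(m&(H>45)&(H<85)&(S>120),"top",.004))
for n,uv in(("cellar",(400,197)),("watch",(336,282)),("snuff",(131,247)),("lens",(222,222))):print(n,plane("top",uv,.062 if n=="lens" else .015))
print("base corners",[plane("top",p,.014).round(3) for p in((203,171),(241,170),(246,279),(208,280))])
E
```

```text
case ((0.6500003337860107, -0.05741756409406662), (0.1255432665348053, 0.05250268056988716), np.float32(15.775549))
pad ((0.4455122947692871, -0.27963289618492126), (0.14289069175720215, 0.07394681870937347), np.float32(8.496961))
cellar [ 0.64632661 -0.25304801  0.015     ]
watch [ 0.44039008 -0.09528104  0.015     ]
snuff [0.51169905 0.38337792 0.015     ]
lens [0.56853505 0.16925743 0.062     ]
base corners [array([0.699, 0.227, 0.014]), array([0.704, 0.135, 0.014]), array([0.443, 0.114, 0.014]), array([0.44 , 0.201, 0.014])]
```

View pics/c.png

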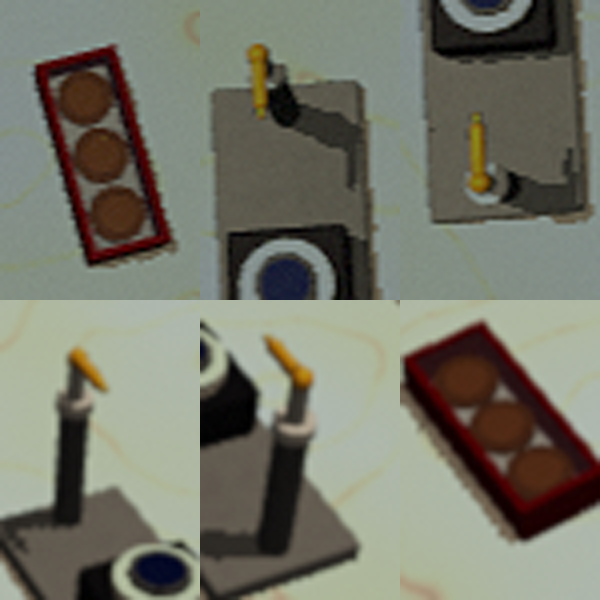

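The crop confirms it: an opaque dark red rim, clear pane and three bronze medallions, so this is the right case. It also shows the pointer tips clearly in both views; I'll triangulate them.

```bash
python3 - <<'E'
from h import *
d=-.375
near=tri((316+d,167+d),(219+d,253.75+d));far=tri((351.7+d,210+d),(215.5+d,178.75+d))
nb=tri((308.7+d,158.7+d),(220+d,270.5+d));fb=tri((360.5+d,219+d),(214.5+d,163+d))
print(near,far,(near+far)/2,np.linalg.norm(far-near),np.degrees(np.arctan2(*(far-near)[1::-1])))
print(nb,fb,(nb+fb)/2,np.degrees(np.arctan2(*(fb-nb)[1::-1])))
# case by scene view check
s=cv2.imread("pics/scene0.png");H,S,V=cv2.split(cv2.cvtColor(s,cv2.COLOR_BGR2HSV))
print("reproj case top centre scene",pix("scene",(.65,-.0574,.024)))
E
```

```text
[0.49374003 0.16403459 0.13774717] [0.65022891 0.17895647 0.13570886] [0.57198447 0.17149553 0.13672801] 0.15721192353402397 5.446927977011773
[0.46018422 0.15986888 0.13899141] [0.68340084 0.18208648 0.13903044] [0.57179253 0.17097768 0.13901092] 5.684145359433141
reproj case top centre scene [239.55722828 273.65231453]
```

Call:
send_rows(
  steps=[
    [1, [5, 5, 0], -2],
    [1, [10, 10, 0], -4],
    [1, [15, 15, 0], -6],
    [1, [20, 20, 0], -8],
    [1, [25, 25, 0], -8],
    [1, [30, 30, 0], -8],
    [1, [35, 35, 0], -8],
    [1, [39, 40, 0], -8],
    [1, [42, 44, -2], -8],
    [1, [42.7, 44.5, -6], -8],
    [1, [42.7, 44.5, -6], -8],
    [1, [42.7, 44.5, -6], -8],
  ],
)

```text
clock: 1.3
position: [0.6338, -0.0749, 0.1784]
orientation: [0.0, 0.99, 0.138, -0.0]
force: [0.2, -0.0, -0.0]
finger_gap: 0.0855
grasp_force: 0.0
```

Call:
send_rows(
  steps=[
    [1, [0, 0, 0], 0],
    [1, [0, 0, 0], 0],
    [1, [0, 0, 0], 0],
  ],
)

```text
clock: 1.6
position: [0.6325, -0.0782, 0.1794]
orientation: [0.001, 0.991, 0.137, -0.0]
force: [0.6, -0.8, -0.4]
finger_gap: 0.0856
grasp_force: 0.0
```

```bash
python3 - <<'E'
from h import *
s=env.read_state();print(s["position"],s["orientation"])
m=env.camera_model("wrist");im=env.capture("wrist");print(m)
bgr=cv2.cvtColor(im,cv2.COLOR_RGB2BGR);cv2.imwrite("pics/w1.png",bgr)
H,S,V=cv2.split(cv2.cvtColor(bgr,cv2.COLOR_BGR2HSV))
red=((H<12)|(H>165))&(S>120)&(V<160)
k,l,st,c=cv2.connectedComponentsWithStats(red.astype(np.uint8));i=1+np.argmax(st[1:,4]);print(st[i])
E
```

```text
[ 0.63254455 -0.07819747  0.17942276] [ 8.47343088e-04  9.90544988e-01  1.37184827e-01 -4.81292870e-04]
{'fx': 325.19226210127806, 'fy': 325.19226210127806, 'cx': 272.78134679898284, 'cy': 209.52097333891444, 'camera_from_world': array([[ 2.71538465e-01, -9.62427187e-01,  8.78483198e-04,
        -2.48020668e-01],
       [-9.22580155e-01, -2.60035909e-01,  2.85003831e-01,
         5.39985056e-01],
       [-2.74066998e-01, -7.81999740e-02, -9.58525975e-01,
         4.96421342e-01],
       [ 0.00000000e+00,  0.00000000e+00,  0.00000000e+00,
         1.00000000e+00]])}
[ 229  103   54  129 2618]
```

View pics/w1.png

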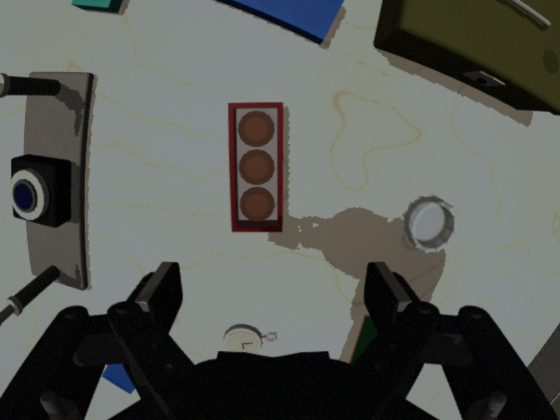

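The wrist view shows the case at (258,167), aligned nearly vertically in the picture, with the fingers at (165,290) and (383,290) behind it; the arm stopped about 25 mm short. I'll refine the case pose from this view.

```bash
cat >> h.py <<'E'
def wplane(m,uv,z):
    T=m["camera_from_world"];R=T[:3,:3];o=-R.T@T[:3,3]
    x=(uv[0]-m["cx"])/m["fx"];y=(uv[1]-m["cy"])/m["fy"];r=np.hypot(x,y)+1e-12
    d=R.T@np.array([x/r*np.sin(r),y/r*np.sin(r),np.cos(r)]);return o+d*(z-o[2])/d[2]
E
python3 - <<'E'
from h import *
m=env.camera_model("wrist");bgr=cv2.imread("pics/w1.png")
H,S,V=cv2.split(cv2.cvtColor(bgr,cv2.COLOR_BGR2HSV))
red=((H<12)|(H>165))&(S>120)&(V<160)
k,l,st,c=cv2.connectedComponentsWithStats(red.astype(np.uint8));i=1+np.argmax(st[1:,4]);ys,xs=np.where(l==i)
P=np.array([wplane(m,p,.024)[:2] for p in zip(xs,ys)],np.float32)
c=cv2.minAreaRect(P);print(c,cv2.boxPoints(c))
print("cam",-m["camera_from_world"][:3,:3].T@m["camera_from_world"][:3,3])
E
```

```text
((0.650022029876709, -0.058443374931812286), (0.12290100753307343, 0.049123622477054596), 15.947492599487305) [[ 0.58418804 -0.05171077]
 [ 0.59768504 -0.09894381]
 [ 0.715856   -0.06517598]
 [ 0.702359   -0.01794294]]
cam [ 0.7015235  -0.06008415  0.32273517]
```

Call:
send_rows(
  steps=[
    [1, [1.75, 2.0, 0], 0],
    [1, [1.75, 2.0, -3], 0],
    [1, [1.75, 2.0, -6], 0],
    [1, [1.75, 2.0, -9], 0],
    [1, [1.75, 2.0, -12], 0],
    [1, [1.75, 2.0, -14], 0],
    [1, [1.75, 2.0, -15], 0],
    [1, [1.75, 2.0, -15], 0],
    [1, [1.75, 2.0, -15], 0],
    [1, [1.75, 2.0, -15], 0],
  ],
)

```text
clock: 2.65
position: [0.6521, -0.0566, 0.0316]
orientation: [0.0, 0.99, 0.138, 0.002]
force: [0.7, 0.9, -0.7]
finger_gap: 0.0856
grasp_force: 0.0
```

Call:
send_rows(
  steps=[
    [1, [-0.2, -0.1, -1.2], 0],
    [1, [-0.2, -0.1, -2.2], 0],
    [1, [-0.2, -0.1, -2.7], 0],
    [1, [-0.2, -0.1, -2.7], 0],
    [1, [-0.2, -0.1, -2.7], 0],
  ],
)

```text
clock: 3.15
position: [0.6485, -0.0571, 0.0021]
orientation: [-0.0, 0.99, 0.138, -0.0]
force: [-0.5, 0.5, -0.8]
finger_gap: 0.0853
grasp_force: 0.0
```

Call:
send_rows(
  steps=[
    [0.45, [0, 0, 0.2], 0],
    [0.45, [0, 0, 0.2], 0],
    [0.45, [0, 0, 0.2], 0],
    [0.45, [0, 0, 0.2], 0],
    [0.45, [0, 0, 0.2], 0],
    [0.45, [0, 0, 0.2], 0],
    [0.45, [0, 0, 0.2], 0],
    [0.45, [0, 0, 0.2], 0],
    [0.45, [0, 0, 0.2], 0],
    [0.45, [0, 0, 0.2], 0],
  ],
  force=50,
)

```text
clock: 4.15
position: [0.6494, -0.0573, 0.0054]
orientation: [0.0, 0.99, 0.138, 0.001]
force: [-0.0, 0.0, 6.4]
finger_gap: 0.0491
grasp_force: 55.3
```

Call:
send_rows(
  steps=[
    [0.45, [0, 0, 0.5], 0],
    [0.45, [0, 0, 1.2], 0],
    [0.45, [0, 0, 2.5], 0],
    [0.45, [0, 0, 4], 0],
    [0.45, [0, 0, 6], 0],
    [0.45, [0, 0, 8], 0],
    [0.45, [0, 0, 10], 0],
    [0.45, [0, 0, 12], 0],
    [0.45, [0, 0, 14], 0],
    [0.45, [0, 0, 15], 0],
    [0.45, [0, 0, 15], 0],
    [0.45, [0, 0, 15], 0],
  ],
)

```text
clock: 5.35
position: [0.6482, -0.0572, 0.1542]
orientation: [-0.0, 0.99, 0.138, -0.0]
force: [-0.5, 0.4, -1.4]
finger_gap: 0.0491
grasp_force: 54.7
```

```bash
python3 - <<'E'
from h import *
s=env.read_state();print(s["position"],s["orientation"],s["force"],s["wrist_torque"],s["finger_gap"])
a=cv2.cvtColor(env.capture("scene"),cv2.COLOR_RGB2BGR);cv2.imwrite("pics/s2.png",a)
b=cv2.cvtColor(env.capture("wrist"),cv2.COLOR_RGB2BGR);cv2.imwrite("pics/w2.png",b)
cv2.imwrite("pics/l.png",np.hstack([cv2.resize(a[100:300,170:400],None,fx=1.8,fy=1.8),cv2.resize(b,(480,360))[:, 60:440]]))
E
```

```text
[ 0.6481886  -0.05720954  0.15417588] [-3.17491813e-05  9.90405250e-01  1.38193022e-01 -3.59131948e-04] [-0.52855746  0.40845042 -1.37264626] [0.03827822 0.06785202 0.04269776] 0.04907730377662759
```

View pics/l.png

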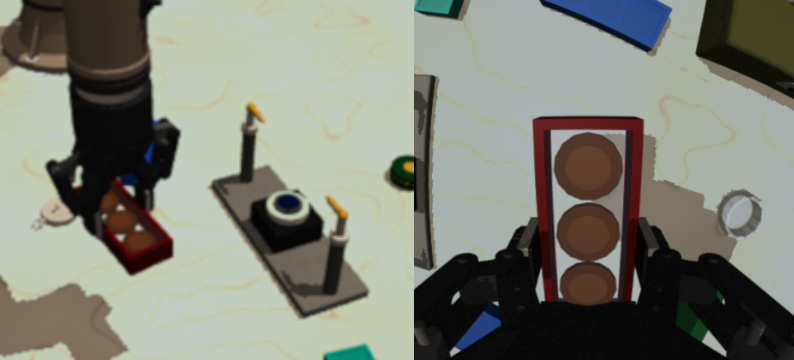

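The case is held upright between the fingers, still aligned in the wrist view (red rim from about (535,120) to (640,300)), and the pointers are undisturbed. Next I go over the station from above.

Call:
send_rows(
  steps=[
    [0.45, [0, 0, 2], 0],
    [0.45, [0, 1, 4], 0],
    [0.45, [-1, 3, 4.5], -1.5],
    [0.45, [-2, 6, 4.5], -3],
    [0.45, [-3, 9, 4.5], -5],
    [0.45, [-4, 12, 4.5], -7],
    [0.45, [-5, 15, 4.5], -9],
    [0.45, [-6, 18, 4.5], -10.3],
    [0.45, [-7, 21, 4.5], -10.3],
    [0.45, [-7.4, 22.3, 4.5], -10.3],
    [0.45, [-7.6, 22.8, 4.5], -10.3],
    [0.45, [-7.6, 22.8, 4.5], -10.3],
  ],
)

```text
clock: 6.65
position: [0.5726, 0.17, 0.1989]
orientation: [0.001, 0.999, 0.049, -0.0]
force: [0.5, -1.0, -0.8]
finger_gap: 0.0492
grasp_force: 54.6
```

Call:
send_rows(
  steps=[
    [0.45, [0, 0, 0], 0],
    [0.45, [0, 0, 0], 0],
    [0.45, [0, 0, 0], 0],
    [0.45, [0, 0, 0], 0],
  ],
)

```text
clock: 7.05
position: [0.5729, 0.1698, 0.1995]
orientation: [0.0, 0.999, 0.048, 0.0]
force: [0.9, 0.5, -2.0]
finger_gap: 0.0486
grasp_force: 54.6
```

Call:
send_rows(
  steps=[
    [0.45, [0, 0.1, -1], 0],
    [0.45, [0, 0.1, -2.5], 0],
    [0.45, [0, 0.1, -4], 0],
    [0.45, [0, 0.1, -5.2], 0],
    [0.45, [0, 0.1, -6.2], 0],
    [0.45, [0, 0.1, -6.8], 0],
    [0.45, [0, 0.1, -7], 0],
    [0.45, [0, 0.1, -7], 0],
    [0.45, [0, 0.1, -7], 0],
  ],
)

```text
clock: 7.95
position: [0.5731, 0.172, 0.1302]
orientation: [-0.0, 0.999, 0.049, 0.001]
force: [-0.0, 0.5, -1.4]
finger_gap: 0.049
grasp_force: 54.6
```

```bash
python3 - <<'E'
from h import *
s=env.read_state();print(s["position"],s["orientation"],s["force"])
f=lambda im,x,y,w,h,k:cv2.resize(im[y:y+h,x:x+w],None,fx=k,fy=k,interpolation=cv2.INTER_CUBIC)
a=cv2.cvtColor(env.capture("scene"),cv2.COLOR_RGB2BGR);b=cv2.cvtColor(env.capture("top"),cv2.COLOR_RGB2BGR);w=cv2.cvtColor(env.capture("wrist"),cv2.COLOR_RGB2BGR)
for n,i in(("s3",a),("t3",b),("w3",w)):cv2.imwrite(f"pics/{n}.png",i)
cv2.imwrite("pics/v.png",np.hstack([f(a,290,140,80,120,5),f(b,182,155,80,120,5)]))
E
```

```text
[0.57311033 0.17204012 0.13018189] [-2.10115238e-04  9.98812320e-01  4.87176897e-02  7.01269391e-04] [-0.02609594  0.53658821 -1.40483258]
```

View pics/v.png

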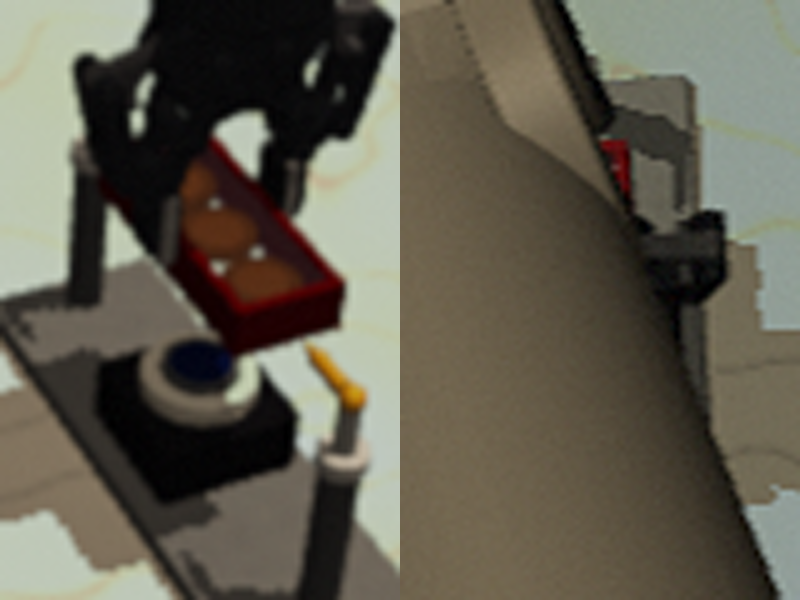

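View pics/w3.png

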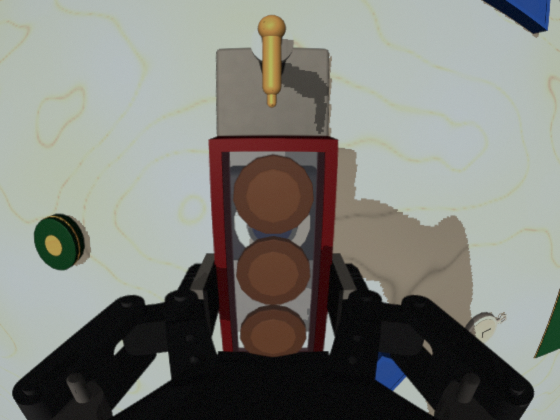

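The scene view shows the case over the lens between the pointers, its far end at crop (235–343, 285–355) beside the tip at (308,347). In the wrist view the far pointer tip (271,105) is in line with the case centreline (273). I'll fit the case pose from these corners.

```bash
python3 - <<'E'
from h import *
from scipy.optimize import least_squares
from scipy.spatial.transform import Rotation as Ro
def wp(m,P):
    c=(m["camera_from_world"]@np.append(P,1))[:3];t=np.arctan2(np.hypot(*c[:2]),c[2]);u=c[:2]/np.hypot(*c[:2])*t
    return np.array([m["fx"]*u[0]+m["cx"],m["fy"]*u[1]+m["cy"]])
ms=env.camera_model("scene");mw=env.camera_model("wrist")
sc=lambda x,y:((x+.5)/5-.5+290,(y+.5)/5-.5+140)
obs=[("s",(62,-25,12),sc(232,320)),("s",(62,-25,-12),sc(237,355)),("s",(62,25,-12),sc(340,328)),("s",(62,25,12),sc(345,283)),
("w",(62,25,12),(209,139)),("w",(62,-25,12),(338,139))]
def f(p,full=False):
    R=Ro.from_euler("ZYX",p[3:],degrees=True).as_matrix();r=[]
    for k,l,o in obs:
        P=p[:3]+R@np.array(l)/1000;q=pix("scene",P,ms) if k=="s" else wp(mw,P);r.append(q-o)
    return np.ravel(r)
x0=np.array([.5725,.1717,.1377,5.6,0,0]);print("level resid",f(x0).round(1))
# calibration-limited: fit with weak prior
g=lambda p:np.r_[f(p),(p-x0)/[.005,.005,.005,3,3,3]]
r=least_squares(g,x0,x_scale=[.01]*3+[1]*3);print(r.x,f(r.x).round(1))
print("tip in wrist",wp(mw,(.6502,.179,.1357)),"ball",wp(mw,(.6834,.1821,.139)))
print("tip scene",pix("scene",(.6502,.179,.1357)))
E
```

```text
level resid [ 1.2 -0.9 -1.   1.1 -0.4  0.3  0.1  0.3 -3.5  4.3 -2.   4.1]
[0.57389962 0.17122111 0.13888184 5.42648354 1.06289258 2.05144976] [ 0.9  0.  -0.9  1.8 -0.2  0.3  0.   0.5 -0.9  0.1  0.8  0.3]
tip in wrist [271.62414969 101.73913819] ball [271.93292368  23.12100017]
tip scene [351.15260738 209.64168066]
```

The fit is within 1–3 mm and about 1° of target. I'll nudge the case −2 mm in x and +1 mm in y, then hold.

Call:
send_rows(
  steps=[
    [0.45, [-0.2, 0.1, 0], 0],
    [0.45, [-0.2, 0.1, 0], 0],
    [0.45, [-0.2, 0.1, 0], 0],
    [0.45, [-0.2, 0.1, 0], 0],
    [0.45, [-0.2, 0.1, 0], 0],
    [0.45, [-0.2, 0.1, 0], 0],
    [0.45, [-0.2, 0.1, 0], 0],
    [0.45, [-0.2, 0.1, 0], 0],
    [0.45, [-0.2, 0.1, 0], 0],
    [0.45, [-0.2, 0.1, 0], 0],
    [0.45, [-0.2, 0.1, 0], 0],
    [0.45, [-0.2, 0.1, 0], 0],
  ],
)

```text
clock: 9.3
position: [0.5706, 0.1728, 0.1295]
orientation: [0.0, 0.999, 0.049, 0.0]
force: [-0.1, -0.0, -2.0]
finger_gap: 0.0488
grasp_force: 54.6
```

```bash
python3 - <<'E'
from h import *
s=env.read_state();print(s["position"])
w=cv2.cvtColor(env.capture("wrist"),cv2.COLOR_RGB2BGR);cv2.imwrite("pics/w4.png",w)
H,S,V=cv2.split(cv2.cvtColor(w,cv2.COLOR_BGR2HSV));o=cv2.split(cv2.cvtColor(cv2.imread("pics/w3.png"),cv2.COLOR_BGR2HSV))
for h,s_,v in((H,S,V),o):
    y=(h>15)&(h<30)&(s_>150)&(v>90);y[:, :240]=0;y[:,300:]=0;y[130:]=0;ys,xs=np.where(y);print("tip",ys.max(),xs[ys>=ys.max()-4].mean(),"ball",ys.min())
    r=((h<10)|(h>168))&(s_>130);ys,xs=np.where(r[110:300,190:350]);print("case",ys.min()+110,xs.min()+190,xs.max()+190)
E
```

```text
[0.57059297 0.17277276 0.1294923 ]
tip 100 274.8 ball 10
case 136 209 337
tip 105 272.4 ball 16
case 136 209 337
```

Call:
send_rows(
  steps=[
    [0.45, [0, 0, 0], 0],
    [0.45, [0, 0, 0], 0],
    [0.45, [0, 0, 0], 0],
    [0.45, [0, 0, 0], 0],
    [0.45, [0, 0, 0], 0],
    [0.45, [0, 0, 0], 0],
    [0.45, [0, 0, 0], 0],
    [0.45, [0, 0, 0], 0],
    [0.45, [0, 0, 0], 0],
    [0.45, [0, 0, 0], 0],
    [0.45, [0, 0, 0], 0],
    [0.45, [0, 0, 0], 0],
  ],
)

```text
clock: 10.55
position: [0.5706, 0.1728, 0.1295]
orientation: [0.0, 0.999, 0.049, -0.0]
force: [-0.6, 0.2, -0.3]
finger_gap: 0.0488
grasp_force: 54.6
```

Call:
send_rows(
  steps=[
    [0.45, [0, 0, 0], 0],
    [0.45, [0, 0, 0], 0],
    [0.45, [0, 0, 0], 0],
    [0.45, [0, 0, 0], 0],
    [0.45, [0, 0, 0], 0],
    [0.45, [0, 0, 0], 0],
    [0.45, [0, 0, 0], 0],
    [0.45, [0, 0, 0], 0],
    [0.45, [0, 0, 0], 0],
    [0.45, [0, 0, 0], 0],
    [0.45, [0, 0, 0], 0],
    [0.45, [0, 0, 0], 0],
  ],
)

```text
clock: 11.75
position: [0.5706, 0.1728, 0.1295]
orientation: [0.0, 0.999, 0.049, -0.0]
force: [-0.4, -0.1, -1.9]
finger_gap: 0.0486
grasp_force: 54.6
```

Call:
send_rows(
  steps=[
    [0.45, [0, 0, 0], 0],
    [0.45, [0, 0, 0], 0],
    [0.45, [0, 0, 0], 0],
    [0.45, [0, 0, 0], 0],
    [0.45, [0, 0, 0], 0],
    [0.45, [0, 0, 0], 0],
    [0.45, [0, 0, 0], 0],
    [0.45, [0, 0, 0], 0],
    [0.45, [0, 0, 0], 0],
    [0.45, [0, 0, 0], 0],
    [0.45, [0, 0, 0], 0],
    [0.45, [0, 0, 0], 0],
  ],
)

```text
clock: 12.95
position: [0.5706, 0.1728, 0.1295]
orientation: [0.0, 0.999, 0.049, -0.0]
force: [0.8, -0.1, -1.8]
finger_gap: 0.0486
grasp_force: 54.6
```

Call:
send_rows(
  steps=[
    [0.45, [0, 0, 0.5], 0],
    [0.45, [0, 0, 1.5], 0],
    [0.45, [0, 0, 3], 0],
    [0.45, [0, 0, 5], 0],
    [0.45, [0, 0, 7], 0],
    [0.45, [0, 0, 7], 0],
    [0.45, [0, 0, 7], 0],
  ],
)

```text
clock: 13.65
position: [0.5709, 0.1729, 0.2001]
orientation: [-0.0, 0.999, 0.049, 0.001]
force: [-0.2, -0.1, -1.9]
finger_gap: 0.0487
grasp_force: 54.7
```

Call:
send_rows(
  steps=[
    [0.45, [-0.3, -1, 0], 0],
    [0.45, [-1, -3.5, 0], 0],
    [0.45, [-2, -7, 0], 0.5],
    [0.45, [-3, -11, 0], 1],
    [0.45, [-4, -15, 0], 1.5],
    [0.45, [-5.3, -19, 0], 2],
    [0.45, [-6.4, -23, 0], 2.5],
    [0.45, [-7.5, -27, 0], 2.9],
    [0.45, [-8.6, -31, 0], 2.9],
    [0.45, [-9.7, -35, 0], 2.9],
    [0.45, [-10.8, -39, 0], 2.9],
    [0.45, [-11.9, -43, 0], 2.9],
  ],
)

```text
clock: 14.85
position: [0.4492, -0.259, 0.1983]
orientation: [-0.001, 0.997, 0.074, -0.001]
force: [1.0, -0.2, -0.3]
finger_gap: 0.049
grasp_force: 54.6
```

Call:
send_rows(
  steps=[
    [0.45, [-0.6, -2.2, 0], 0],
    [0.45, [-0.6, -2.2, 0], 0],
    [0.45, [-0.6, -2.2, 0], 0],
    [0.45, [-0.6, -2.2, 0], 0],
    [0.45, [-0.6, -2.2, 0], 0],
  ],
)

```text
clock: 15.35
position: [0.446, -0.2774, 0.1992]
orientation: [-0.001, 0.997, 0.075, -0.0]
force: [-0.2, 0.7, -1.2]
finger_gap: 0.0489
grasp_force: 54.6
```

```bash
python3 - <<'E'
from h import *
s=env.read_state();print(s["position"],2*np.degrees(np.arctan2(s["orientation"][2],s["orientation"][1])))
s0=cv2.imread("pics/scene0.png");H,S,V=cv2.split(cv2.cvtColor(s0,cv2.COLOR_BGR2HSV));m=np.zeros(H.shape,bool);m[205:270,90:155]=True
print("pad scene",rect(m&(H>45)&(H<85)&(S>120),"scene",.004))
E
```

```text
[ 0.44600211 -0.27743241  0.19917407] 8.653565022746937
pad scene ((0.4427952766418457, -0.27773317694664), (0.14074377715587616, 0.07338918000459671), np.float32(8.702098))
```

Call:
send_rows(
  steps=[
    [0.45, [-0.2, -0.1, -2], 0],
    [0.45, [-0.2, -0.1, -4.5], 0],
    [0.45, [-0.2, -0.1, -7], 0],
    [0.45, [-0.2, -0.1, -9.5], 0],
    [0.45, [-0.2, -0.1, -12], 0],
    [0.45, [-0.2, -0.1, -14.5], 0],
    [0.45, [-0.2, -0.1, -16], 0],
    [0.45, [-0.2, -0.1, -17], 0],
    [0.45, [-0.2, -0.1, -17.5], 0],
    [0.45, [-0.2, -0.1, -17.5], 0],
    [0.45, [-0.2, -0.1, -17.5], 0],
  ],
)

```text
clock: 16.45
position: [0.4444, -0.2804, 0.0253]
orientation: [0.0, 0.997, 0.074, 0.001]
force: [-0.2, 0.7, -1.3]
finger_gap: 0.0489
grasp_force: 54.7
```

```bash
python3 - <<'E'
from h import *
s=env.read_state();print(s["position"],s["orientation"])
cv2.imwrite("pics/w5.png",cv2.cvtColor(env.capture("wrist"),cv2.COLOR_RGB2BGR))
E
```

```text
[ 0.44440507 -0.28044879  0.02527952] [4.90745374e-04 9.97245781e-01 7.41625464e-02 7.26642049e-04]
```

View pics/w5.png

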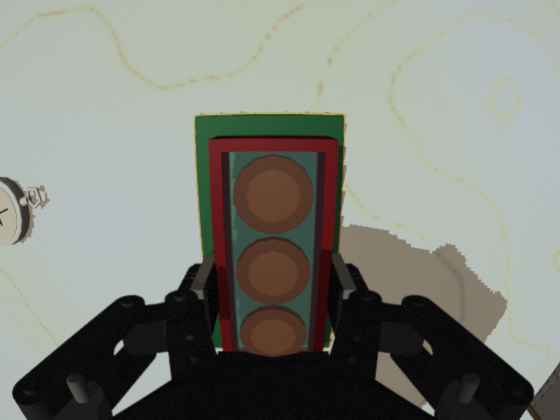

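The wrist view shows the case over the pad: pad far corners at (195,115) and (345,114), case far corners at (210,139) and (337,139). I'll compute the offset between them.

```bash
python3 - <<'E'
from h import *
m=env.camera_model("wrist")
p=[wplane(m,u,.004)[:2] for u in((195,115),(345,114))];c=[wplane(m,u,.0448)[:2] for u in((209.5,137.5),(337.5,137.5))]
for a,L in((p,.072),(c,.062)):
    e=a[1]-a[0];w=np.hypot(*e);e/=w;n=np.array([-e[1],e[0]]);print("width",w,"ang",np.degrees(np.arctan2(n[1],n[0])),"centre",(a[0]+a[1])/2-n*L,)
E
```

```text
width 0.07606049601177135 ang 8.773698745723316 centre [ 0.44552651 -0.28030792]
width 0.048964896651834275 ang 8.499162870204426 centre [ 0.44622483 -0.2815781 ]
```

Call:
send_rows(
  steps=[
    [0.45, [-0.1, 0.1, -0.4], 0],
    [0.45, [-0.1, 0.1, -0.8], 0],
    [0.45, [-0.1, 0.1, -1.1], 0],
    [0.45, [-0.1, 0.1, -1.3], 0],
    [0.45, [-0.1, 0.1, -1.5], 0],
    [0.45, [-0.1, 0.1, -1.5], 0],
    [0.45, [-0.1, 0.1, -1.5], 0],
  ],
)

```text
clock: 17.2
position: [0.4426, -0.2793, 0.0094]
orientation: [0.0, 0.997, 0.074, 0.0]
force: [0.4, 0.1, -1.2]
finger_gap: 0.0486
grasp_force: 54.6
```

Call:
send_rows(
  steps=[
    [0.45, [0, 0, -0.1], 0],
    [0.45, [0, 0, -0.1], 0],
    [0.45, [0, 0, -0.1], 0],
  ],
)

```text
clock: 17.5
position: [0.4427, -0.2793, 0.0093]
orientation: [0.0, 0.997, 0.074, 0.0]
force: [-1.5, 1.3, 5.0]
finger_gap: 0.0486
grasp_force: 55.4
```

Call:
send_rows(
  steps=[
    [0.45, [0, 0, 0], 0],
    [0.45, [0, 0, 0], 0],
    [0.7, [0, 0, 0], 0],
    [0.7, [0, 0, 0], 0],
    [0.85, [0, 0, 0], 0],
    [0.85, [0, 0, 0], 0],
    [1, [0, 0, 0], 0],
    [1, [0, 0, 0], 0],
    [1, [0, 0, 0], 0],
    [1, [0, 0, 0], 0],
  ],
  force=20,
)

```text
clock: 18.5
position: [0.4426, -0.2792, 0.0084]
orientation: [0.0, 0.997, 0.074, -0.0]
force: [0.5, -0.1, -0.3]
finger_gap: 0.0855
grasp_force: 0.0
```

Call:
send_rows(
  steps=[
    [1, [0, 0, 1], 0],
    [1, [0, 0, 2.5], 0],
    [1, [0, 0, 5], 0],
    [1, [0, 0, 8], 0],
    [1, [0, 0, 12], 0],
    [1, [0, 0, 16], 0],
    [1, [-2, -4, 18], 0],
    [1, [-4, -8, 18], 0],
    [1, [-6, -12, 18], 0],
    [1, [-8, -16, 18], 0],
    [1, [-10, -20, 18], 0],
    [1, [-10, -20, 18], 0],
  ],
)

```text
clock: 19.7
position: [0.3352, -0.4869, 0.1891]
orientation: [0.003, 0.998, 0.067, -0.002]
force: [-0.7, 0.0, -0.6]
finger_gap: 0.0856
grasp_force: 0.0
```

```bash
python3 - <<'E'
from h import *
s=env.read_state();print(s["clock"],s["position"],s["finger_gap"])
a=cv2.cvtColor(env.capture("scene"),cv2.COLOR_RGB2BGR);t=cv2.cvtColor(env.capture("top"),cv2.COLOR_RGB2BGR)
cv2.imwrite("pics/f.png",np.vstack([cv2.resize(a[130:330,60:460],(800,400))[:, :],cv2.resize(t[150:330,100:460],(400,200)).repeat(1,1) if 0 else np.hstack([cv2.resize(t[150:330,110:470],(400,200)),np.pad(cv2.resize(t[235:330,370:460],(190,200)),((0,0),(0,210),(0,0)))])]))
H,S,V=cv2.split(cv2.cvtColor(t,cv2.COLOR_BGR2HSV));m=np.zeros(H.shape,bool);m[225:335,370:460]=True
print("case",rect(m&((H<12)|(H>165))&(S>120)&(V<140),"top",.026))
E
```

```text
19.7 [ 0.33522091 -0.48693352  0.18906314] 0.08559430629012121
case ((0.4437076449394226, -0.2774231433868408), (0.12417138367891312, 0.056199632585048676), np.float32(8.331586))
```

View pics/f.png

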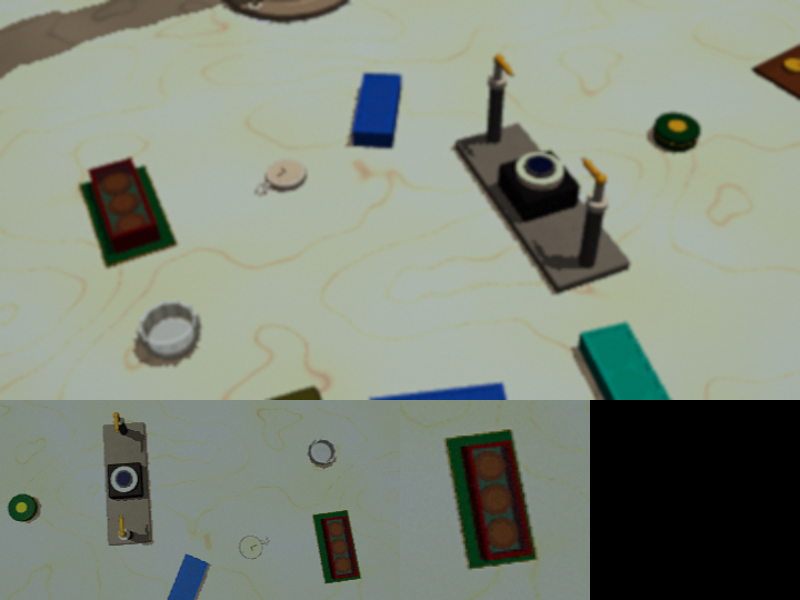

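The case sits on the pad at scene crop (123,203), level and along it. In the top view it is within about 2–3 mm of the pad's middle and 0.2° of its direction. The pointers, watch, cellar and tin are where they were, and the gripper is open and clear.

```bash
python3 -c "
from station import env
print(env.job_done())"
```

```text
the job is handed in; nothing more can be done
None
```

The job is handed in at about 20 s of the 54 s limit: the case was held still at the viewing mark for over 3.5 s, then set down and released on the green pad, within about 3 mm of its middle by the top camera, and the pointers and other pieces look undisturbed in the last picture.

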